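# Unscrew the spring-loaded cap of a gas filter

### The job

Unscrew the dark knobbed cap from the gas filter housing, easing it up with its thread and forcing nothing. Keep hold of it as the spring below pushes it free, then stand it gently, knob up, in the shallow steel tray and let go. Leave everything else where it is.

Things in the scene. Friction and masses are not known exactly. Their poses are not given: they have to be found in the camera images.
- housing: fixed gas filter housing: aluminium block 90 x 90 mm, 45 mm high, with a round flange (68 mm across, top at 60 mm) and a steel threaded neck (41 mm core) on its vertical axis; origin: centre of the block's underside, on the worktop; z is the axis of neck and cap, up. Its position and yaw vary; the cap starts closed on it.
- neck_top (a point): centre of the neck's top, 90 mm above the worktop, under the cap. A spring-loaded white element in the neck pushes the cap up with about 6 N when closed, 3 N as it frees. The thread has about 1.5 mm of vertical and 1 mm of sideways play; a cap carried off its thread or axis, or pulled before it is free, loads it. It bears the spring and some 10 N more: feel the force and ease off well before.
- cap_knob (a point): centre of the cap's round knob, half-way up it, on the axis; 114.5 mm above the worktop when closed. The knob is an upright cylinder 36 mm across, 34 mm tall, to grip from above in any yaw with 30 to 40 N. Below it is the cap's skirt, 61 mm across, 36 mm tall. A small rib on top of the skirt points along x. The cap is one loose dark steel piece of about 0.16 kg.
- cap_foot (a point): centre of the cap's underside (open rim of the skirt), 53 mm below the knob's centre. Coarse right-hand thread: turned anticlockwise seen from above the cap rises (by how much is to be felt; under 25 mm a turn), and it comes free after about one and a quarter turns. It stays where it is if let go part-way.
- tray: shallow open steel tray, 130 x 130 mm, walls 4 mm thick and 18 mm high, inner floor 4 mm above the worktop; origin: centre of its underside; fixed. It stands left or right of the housing, a deep grey bin (120 x 120 mm, 65 mm high) on the other side.
- fitting: loose brass pipe fitting, 24 mm across, 34 mm tall, standing near the housing; origin centre of its underside; bystander
- coupling: loose steel hose coupling, 26 mm across, 40 mm tall, standing near the housing; origin centre of its underside; bystander
- vial: small amber jar, 36 mm across, 75 mm tall; origin centre of its underside; bystander
- wrench: open-ended wrench 160 mm long lying flat; bystander
- screwdriver: screwdriver lying flat; bystander
- cartridge: plain white cylindrical cartridge, 44 mm across, 70 mm tall, standing; origin centre of its underside; bystander
There are look-alikes about, which are no part of the job. What is shaped like the part that bears cap_knob but purple is not meant. Of the things that look like the tray, the larger one is meant.

How it is judged (in metres and radians):
On the way, in this order (a step that is already met when the one before it is completed fails the run):
1. the cap is part-way up its thread, still on the neck (z of cap_foot in the frame of housing above 0.0715 m and horizontal distance between cap_foot and housing below 0.006 m), for 0.1 s.
2. the cap is off the neck and held by the fingers (z of cap_foot in the frame of housing above 0.0965 m and contact force between the fingers and cap above 1 N), for 0.1 s.
At the end, for the whole second after the job is handed in: The cap stands knob up (within 0.1 rad) with its rim on the tray's floor, inside the walls, at rest and released (z of cap_foot in the frame of tray between 0.001 and 0.008 m and x of cap_foot in the frame of tray between -0.04 and 0.04 m and y of cap_foot in the frame of tray between -0.04 and 0.04 m and angle between cap_foot's own z axis and vertical below 0.1 rad and linear speed of cap below 0.02 m/s and contact force between the fingers and cap below 0.05 N); the robot touches nothing.
It fails at once if the thread is loaded with more than 27 N in all (the closed cap and its spring alone make 12 N) (contact force between cap and housing above 27 N).
It fails at once if the cap is out of the fingers as it comes free on the neck (z of cap_foot in the frame of housing above 0.085 m and horizontal distance between cap_foot and housing below 0.05 m and contact force between the fingers and cap below 0.05 N).
It fails at once if the cap is dropped (by more than about 5 mm) or driven into the tray faster than 0.3 m/s (horizontal distance between cap_foot and housing above 0.05 m and linear speed of cap above 0.3 m/s and (contact force between the fingers and cap below 0.05 N or (horizontal distance between cap_foot and tray below 0.06 m and z of cap_foot in the frame of tray below 0.012 m))).
It fails at once if a bystander is moved more than 20 mm (distance of any of fitting, coupling, vial, wrench, screwdriver, cartridge from where it was at the start of the episode above 0.02 m).
It also fails if it takes over 72 s, if anything falls off the work surface, if the arm or the gripper's body presses on something with over 40 N, if the wrist force passes 120 N, or if a joint passes its speed limit or range.

### The arm

A 6-joint arm with a two-finger parallel gripper is mounted at the origin on the work surface. World frame = base frame: x ahead of the robot, y to its left, z up, the work surface at z = 0. Lengths are in mm, angles in rad, forces in N, time in s.
With the tool pointing down it reaches from about 350 to 975 mm from the base axis. Payload 7.1 kg.
Tool frame: the origin (TCP) lies at the very end of the fingers, on their centre line; the grasp point (between the pads) lies 19 mm behind it (ctrl.tcp_to_grasp is the distance from the TCP to the grasp point, in mm); z points along the fingers, x is the direction in which the jaws open and shut, and the axes are right-handed (so a half turn about z gives the same grasp; the last joint's range is limited). The gripper opens to 88 mm and grips with 3 to 60 N. Pads are 20 mm wide; open, the fingers measure 115 mm over their backs; the gripper's body (75 mm by 178 mm) begins 61 mm behind the grasp point.
Start: joints at [1.2, 0.423, 1.63, -0, 1.089, -0.019], TCP at [215.335, 586.716, 222.675] pointing down, gripper open.
Joint ranges: [-3, 3], [-0.9, 2.11], [0.09, 2.58], [-1.31, 4.45], [0.11, 2.69], [-2.54, 2.54]. Speed limits (rad/s): [2.39, 2.39, 3.01, 3.14, 3.14, 3.14].

### API

Orientations are given as a rotation vector (axis times angle).
In Python, from workcell import get_obs, viewer, ctrl, masks_of gives the robot as it stands. The module is installed in compiled form; this text tells all that it offers.
- The arm moves only by the shell command python3 -m inch 'ROWS'. ROWS is JSON, a list of rows, each an object of numbers: "tx", "ty", "tz": the shift along the tool's x, y, z in cm; "ax", "ay", "az": the turn, a rotation vector about the tool's x, y, z in degrees; "jaw": the opening, from 0 (shut) to 1 (fully open). In form: [{"tx": .., "ty": .., "tz": .., "ax": .., "ay": .., "az": .., "jaw": ..}, ...]. A call has 1 to 12 rows; each row shifts and turns the commanded pose from where the row before left it, along the tool's axes as they then stand; what a row does not reach is not made up. A row lasts 1/8 s, in which the tool goes at most 62.5 mm and 10.7 degrees, less where a joint would pass 70% of its speed; a pose out of reach is approached as far as the arm can. A call is refused whole if a number of a shift passes 6.25 or a number of a turn 10.7, either way. A call with a gripper value outside its range is refused whole. The fingers move at their own pace and stop on an object; the grip force is fixed at half the most. Time passes only in rows, so rows that do not move let the fingers close. It gives the time, the measured TCP pose, the force and the opening at its end, in the units of the state.
- get_obs(): the state, without advancing time (a new reading comes with each control period).
- viewer.get_image(name): name is "scene" or "top" or "wrist"; returns (picture, depth): 480x640x3 uint8, red, green, blue; 480x640 float32, mm along the optical axis (not along the pixel's ray), 0 where there is no reading.
- viewer.get_calibration(name): a dict with "fx", "fy", "cx", "cy" (pixels), "distortion" ([k1, k2, p1, p2, k3] as OpenCV has them; the pictures are not rectified), "rvec" (rotation vector, rad) and "tvec" (3), from world to camera coordinates, as OpenCV has them. Camera axes: x right, y down, z forward; pixel columns grow to the right and rows downward; lengths in mm; the calibration is good to about 2 mm. A picture is of the moment at which its call begins: read the wrist's pose just before it. get_calibration takes no time and is no camera call; for the wrist camera it gives the pose at the moment of the call.
- ctrl.close_job(): hands the job in, once; it reports no verdict.
Trained networks look in the newest picture that a camera, given by its name, has taken for a name from the list of things; names that differ only in an ending like _2 or _b are one class to them, and where a whole thing is asked for, a point or a joint stands for the part that bears it (a point fixed in the world has none). Each returns a list of dicts, best first, with "score" (0 to 1); they miss things now and then, are a little off and sometimes report something else, mostly with a low value. They report only what shows in the picture. A call takes as long as a camera call. They do not tell look-alikes from the thing itself.
- masks_of(camera, thing): "pixels" (480x640 bool, what is visible of it) and "location" ([column, row] in pixels, amid what is visible of it).
The state is a dict: "t": time; "qpos": joint angles; "qvel": joint speeds; "joint_torque": joint torques, N m; "ee_pos": TCP position; "orientation": TCP orientation; "ft_force": force on the tool from outside, world axes, zero at the start; "moment": the same for the moment, N m; "width": finger opening in mm.
Only numpy, scipy, OpenCV 4.12 (cv2) and the standard library are available. Lean on these libraries where they do the work, as an engineer would, in place of code of your own. Each camera call takes 0.05 s, during which the arm holds its last target. There are 200 camera calls.

## Working session

There is one attempt and no reset: what is moved stays moved. The work goes in short steps, Python scripts to look and compute and a shell command to move; the robot and the scene stay as the last step left them, time stands still between calls to the robot, and variables do not carry over. Pictures are saved under pics/ and viewed, about 8 in all and at most 12, crops included, and the job is handed in when it is done.

```bash
mkdir -p pics; cat > h.py <<'E'
import numpy as np, cv2
from scipy.spatial.transform import Rotation as R
from workcell import get_obs, viewer, ctrl, masks_of
def cloud(cam, depth, cal=None):
    c=cal or viewer.get_calibration(cam)
    K=np.array([[c['fx'],0,c['cx']],[0,c['fy'],c['cy']],[0,0,1.]])
    v,u=np.mgrid[0:480,0:640]
    p=cv2.undistortPoints(np.stack([u,v],-1).reshape(-1,1,2).astype(np.float64),K,np.array(c['distortion'],float)).reshape(480,640,2)
    P=np.dstack([p*depth[...,None],depth])
    Rm=cv2.Rodrigues(np.array(c['rvec'],float))[0]
    W=(P-np.array(c['tvec']).ravel())@Rm
    W[depth<=0]=np.nan
    return W
def save(name,img): cv2.imwrite('pics/'+name,img[...,::-1])
E
python3 - <<'E'
from h import *
o=get_obs(); print({k:np.round(v,3) for k,v in o.items()})
for cam in ['top','scene']:
    img,d=viewer.get_image(cam); save(cam+'0.png',img); W=cloud(cam,d)
    np.savez(cam+'.npz',W=W,img=img)
    for th in ['housing','cap_knob','tray','fitting','coupling','vial','wrench','screwdriver','cartridge']:
        for m in masks_of(cam,th):
            if m['score']<.2: continue
            w=W[m['pixels']]; w=w[~np.isnan(w[:,0])]
            print(cam,th,round(m['score'],2),np.round(m['location']),len(w),'med',np.round(np.median(w,0)),'lo',np.round(np.percentile(w,2,0)),'hi',np.round(np.percentile(w,98,0)), img[m['pixels']].mean(0).round())
E
```

```text
{'t': np.float64(0.0), 'qpos': array([ 1.2  ,  0.424,  1.631,  0.   ,  1.089, -0.019]), 'qvel': array([-0.001, -0.001, -0.   ,  0.001,  0.002, -0.002]), 'joint_torque': array([-2.0000e-03, -5.4463e+01, -2.7366e+01,  6.4000e-02,  2.3000e-02,
       -0.0000e+00]), 'ee_pos': array([215.141, 586.214, 221.908]), 'orientation': array([ 2.575e+00,  1.798e+00, -2.000e-03]), 'ft_force': array([ 0.193, -0.152, -0.54 ]), 'moment': array([-0.043,  0.016,  0.014]), 'width': np.float64(87.75)}
top housing 0.65 [320. 277.] 1694 med [470.  24.  45.] lo [431. -29.   1.] hi [535.  82.  63.] [133. 131. 128.]
top housing 0.58 [310. 259.] 889 med [479.  27. 101.] lo [456.  -0.  77.] hi [510.  53. 135.] [62. 62. 61.]
top cap_knob 0.8 [305. 327.] 831 med [356.  44.  39.] lo [330.  19.  19.] hi [385.  73.  74.] [ 98.  62. 112.]
top cap_knob 0.78 [308. 257.] 900 med [479.  26. 100.] lo [456.  -1.  73.] hi [511.  52. 135.] [63. 64. 62.]
top cap_knob 0.55 [289. 202.] 797 med [606.  72.  39.] lo [586.  47.   9.] hi [638.  99.  74.] [79. 46. 93.]
top tray 0.84 [158. 352.] 2202 med [324. 334.   4.] lo [276. 285. 
[... 1498 characters left out ...]
 18.] [138. 125. 123.]
scene tray 0.56 [471. 230.] 1052 med [324. 333.   3.] lo [275. 284.  -1.] hi [380. 380.  12.] [113. 102. 101.]
scene fitting 0.7 [392. 290.] 160 med [564. 168.  14.] lo [556. 158.   2.] hi [570. 179.  34.] [100.  70.  27.]
scene coupling 0.69 [219. 274.] 242 med [ 562. -167.   22.] lo [ 510. -189.   -1.] hi [ 569. -158.   40.] [96. 87. 84.]
scene vial 0.61 [351. 326.] 885 med [709. 107.  47.] lo [683.  90.   4.] hi [715. 122.  76.] [97. 82. 68.]
scene wrench 0.89 [274. 325.] 736 med [683. -29.   6.] lo [628. -68.  -2.] hi [776.   4.  10.] [150. 137. 132.]
scene cartridge 0.91 [459. 344.] 1027 med [731. 281.  57.] lo [700. 267.   3.] hi [739. 304.  71.] [113. 106.  94.]
```

View pics/top0.png

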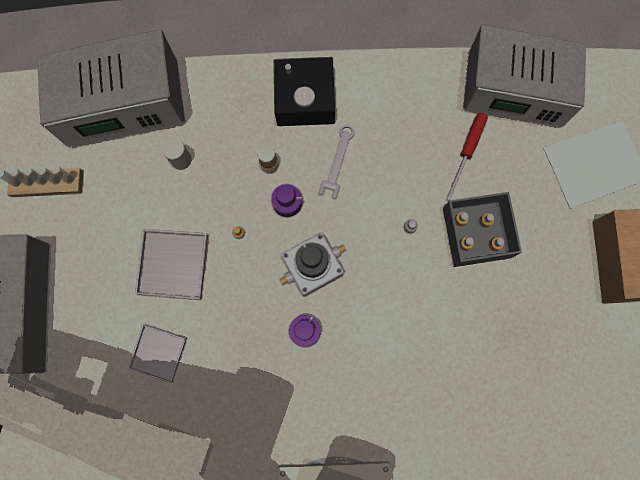

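View pics/scene0.png

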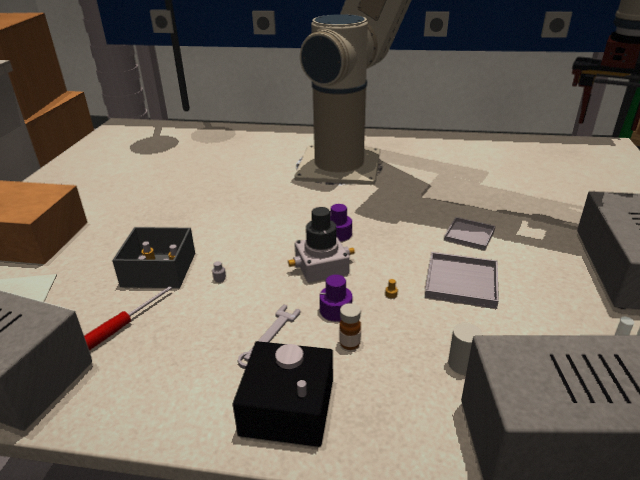

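The dark cap sits on the housing at top (311,258). The purple look-alikes are at (287,200) and (305,330), so they are ruled out by colour. There are two trays: the one at (172,265) is about 130 mm and is meant, while the one at (158,352) is about 100 mm. I'll confirm this in a crop and fit positions.

```bash
cat > fit.py <<'E'
from h import *
def circ(P):
    from scipy.optimize import least_squares
    h=cv2.minEnclosingCircle(P[:,:2].astype(np.float32)); return np.round(h[0],1),round(h[1],1)
def knob(W,near,z0=126,z1=137,r=40):
    m=(abs(W[...,0]-near[0])<r)&(abs(W[...,1]-near[1])<r)&(W[...,2]>z0)&(W[...,2]<z1)
    P=W[m]; return len(P),circ(P),P.mean(0).round(1),P[:,2].max().round(1)
E
python3 - <<'E'
from fit import *
t=np.load('top.npz');s=np.load('scene.npz')
for n,f in(('top',t),('scene',s)):
    W=f['W']; print(n,'knob',knob(W,(485,27)))
    m=(W[...,0]>410)&(W[...,0]<590)&(W[...,1]>220)&(W[...,1]<390)&(W[...,2]>10)&(W[...,2]<30)
    print('tray',m.sum(),cv2.minAreaRect(W[m][:,:2].astype(np.float32)))
    m=(W[...,0]>400)&(W[...,0]<570)&(abs(W[...,1]-27)<90)&(W[...,2]>38)&(W[...,2]<49)
    print('block',m.sum(),cv2.minAreaRect(W[m][:,:2].astype(np.float32)))
img=t['img'][180:380,120:360]; save('crop.png',cv2.resize(img,None,fx=3,fy=3,interpolation=cv2.INTER_CUBIC))
o=get_obs(); print(R.from_rotvec(o['orientation']).as_matrix().round(3))
E
```

```text
top knob (323, (array([484.6,  27. ]), 18.4), array([483.7,  26.5, 132.4]), np.float64(136.9))
tray 732 ((497.573974609375, 304.6732177734375), (131.67190551757812, 132.83535766601562), 84.53172302246094)
block 1081 ((483.7231750488281, 28.744422912597656), (91.03728485107422, 108.9467544555664), 26.33193016052246)
scene knob (172, (array([486.8,  25.5]), 19.4), array([489.7,  25.1, 130.4]), np.float64(132.9))
tray 741 ((499.6932373046875, 302.9419860839844), (129.35855102539062, 135.5901336669922), 83.76338195800781)
block 638 ((488.0880432128906, 24.647418975830078), (91.20869445800781, 89.39972686767578), 26.666061401367188)
[[ 0.345  0.939 -0.   ]
 [ 0.939 -0.345 -0.   ]
 [-0.     0.    -1.   ]]
```

View pics/crop.png

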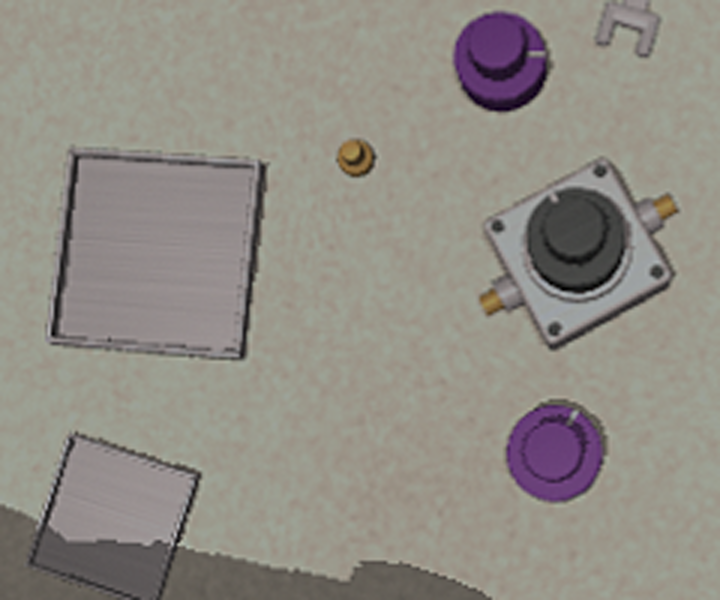

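The crop confirms the dark cap on the housing (its rib at about (555,197) in the crop) and the larger tray, clear of the smaller one. Next I move above the cap.

```bash
python3 -m inch '[{"tx":-3.6,"ty":3.73},{"tx":-3.6,"ty":3.73},{"tx":-3.6,"ty":3.73},{"tx":-3.6,"ty":3.73},{"tx":-3.6,"ty":3.73},{"tx":-3.6,"ty":3.73},{"tx":-3.6,"ty":3.73},{"tx":-3.6,"ty":3.73},{"tx":-3.6,"ty":3.73},{"tx":-3.6,"ty":3.73},{"tx":-3.6,"ty":3.73},{"tx":-3.6,"ty":3.73}]'
python3 -m inch '[{"az":10.5},{"az":10.5},{"az":10.5},{"az":10.5},{"az":10.5},{"az":10.5},{"az":10.5},{"az":10.5},{"az":10.5},{"az":10.5}]'
python3 -m inch '[{"az":10.5},{"az":10.5},{"az":10.5},{"az":10.5},{"az":10.5},{"az":10.5},{"az":10.5},{"az":10.5},{"az":10.5},{}]'
python3 - <<'E'
from fit import *
o=get_obs(); print({k:np.round(v,3) for k,v in o.items()})
cal=viewer.get_calibration('wrist')
img,d=viewer.get_image('wrist'); save('w1.png',img); W=cloud('wrist',d,cal)
print(np.isfinite(W[...,0]).mean(),knob(W,(485,27)))
for m in masks_of('wrist','cap_knob'): print(m['score'],m['location'],np.nanmedian(W[m['pixels']],0))
E
```

```text
{'t': np.float64(1.0), 'qpos': array([ 1.2  ,  0.423,  1.63 , -0.   ,  1.089, -0.019]), 'qvel': array([0.   , 0.   , 0.001, 0.001, 0.   , 0.   ]), 'joint_torque': array([-1.0000e-03, -5.4460e+01, -2.7404e+01,  6.4000e-02,  1.7000e-02,
       -0.0000e+00]), 'ee_pos': array([215.315, 586.705, 222.658]), 'orientation': array([ 2.576,  1.798, -0.   ]), 'ft_force': array([ 0.022, -0.127, -0.477]), 'moment': array([-0.033, -0.014, -0.002]), 'width': np.float64(87.866)}$[0]: bad value
$[0]: bad value
$[0]: bad value
fit.py:7: RuntimeWarning: Mean of empty slice.
  P=W[m]; return len(P),circ(P),P.mean(0).round(1),P[:,2].max().round(1)
  ret = um.true_divide(
Traceback (most recent call last):
  File "fit.py", line 7, in knob
    P=W[m]; return len(P),circ(P),P.mean(0).round(1),P[:,2].max().round(1)
                                                     ~~~~~~~~~~^^
ValueError: zero-size array to reduction operation maximum which has no identity
```

View pics/w1.png

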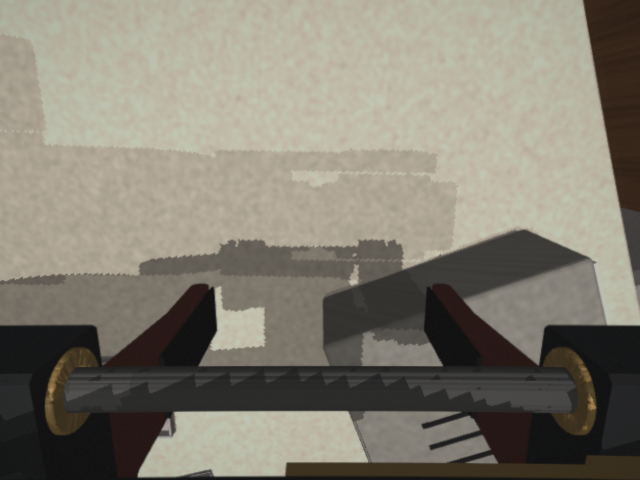

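That picture is still the start view with no cap in sight, because the rows were refused. They need every key, so I write them in full.

```bash
python3 -m inch '[{"tx":-3.6,"ty":3.73,"tz":0,"ax":0,"ay":0,"az":0,"jaw":1},{"tx":-3.6,"ty":3.73,"tz":0,"ax":0,"ay":0,"az":0,"jaw":1},{"tx":-3.6,"ty":3.73,"tz":0,"ax":0,"ay":0,"az":0,"jaw":1},{"tx":-3.6,"ty":3.73,"tz":0,"ax":0,"ay":0,"az":0,"jaw":1},{"tx":-3.6,"ty":3.73,"tz":0,"ax":0,"ay":0,"az":0,"jaw":1},{"tx":-3.6,"ty":3.73,"tz":0,"ax":0,"ay":0,"az":0,"jaw":1},{"tx":-3.6,"ty":3.73,"tz":0,"ax":0,"ay":0,"az":0,"jaw":1},{"tx":-3.6,"ty":3.73,"tz":0,"ax":0,"ay":0,"az":0,"jaw":1},{"tx":-3.6,"ty":3.73,"tz":0,"ax":0,"ay":0,"az":0,"jaw":1},{"tx":-3.6,"ty":3.73,"tz":0,"ax":0,"ay":0,"az":0,"jaw":1},{"tx":-3.6,"ty":3.73,"tz":0,"ax":0,"ay":0,"az":0,"jaw":1},{"tx":-3.6,"ty":3.73,"tz":0,"ax":0,"ay":0,"az":0,"jaw":1}]'
python3 -m inch '[{"tx":0,"ty":0,"tz":0,"ax":0,"ay":0,"az":10.5,"jaw":1},{"tx":0,"ty":0,"tz":0,"ax":0,"ay":0,"az":10.5,"jaw":1},{"tx":0,"ty":0,"tz":0,"ax":0,"ay":0,"az":10.5,"jaw":1},{"tx":0,"ty":0,"tz":0,"ax":0,"ay":0,"az":10.5,"jaw":1},{"tx":0,"ty":0,"tz":0,"ax":0,"ay":0,"az":10.5,"jaw":1},{"tx":0,"ty":0,"tz":0,"ax":0,"ay":0,"az":10.5,"jaw":1},{"tx":0,"ty":0,"tz":0,"ax":0,"ay":0,"az":10.5,"jaw":1},{"tx":0,"ty":0,"tz":0,"ax":0,"ay":0,"az":10.5,"jaw":1},{"tx":0,"ty":0,"tz":0,"ax":0,"ay":0,"az":10.5,"jaw":1},{"tx":0,"ty":0,"tz":0,"ax":0,"ay":0,"az":10.5,"jaw":1}]'
python3 -m inch '[{"tx":0,"ty":0,"tz":0,"ax":0,"ay":0,"az":10.5,"jaw":1},{"tx":0,"ty":0,"tz":0,"ax":0,"ay":0,"az":10.5,"jaw":1},{"tx":0,"ty":0,"tz":0,"ax":0,"ay":0,"az":10.5,"jaw":1},{"tx":0,"ty":0,"tz":0,"ax":0,"ay":0,"az":10.5,"jaw":1},{"tx":0,"ty":0,"tz":0,"ax":0,"ay":0,"az":10.5,"jaw":1},{"tx":0,"ty":0,"tz":0,"ax":0,"ay":0,"az":10.5,"jaw":1},{"tx":0,"ty":0,"tz":0,"ax":0,"ay":0,"az":10.5,"jaw":1},{"tx":0,"ty":0,"tz":0,"ax":0,"ay":0,"az":10.5,"jaw":1},{"tx":0,"ty":0,"tz":0,"ax":0,"ay":0,"az":10.5,"jaw":1},{"tx":0,"ty":0,"tz":0,"ax":0,"ay":0,"az":0,"jaw":1}]'
python3 - <<'E'
from fit import *
o=get_obs(); print({k:np.round(v,3) for k,v in o.items()})
print(R.from_rotvec(o['orientation']).as_matrix().round(4))
cal=viewer.get_calibration('wrist')
img,d=viewer.get_image('wrist'); save('w2.png',img); W=cloud('wrist',d,cal)
np.savez('w.npz',W=W,img=img)
for m in masks_of('wrist','cap_knob'): print(m['score'],m['location'],np.nanmedian(W[m['pixels']],0))
print(knob(W,(485,27)))
E
```

```text
t: 2.55
ee_pos: [487.4, 25.3, 223.0]
orientation: [2.576, 1.798, 0.001]
ft_force: [0.3, -0.5, 0.3]
width: 87.7
t: 3.8
ee_pos: [486.7, 26.9, 222.8]
orientation: [-2.992, 0.958, -0.0]
ft_force: [-0.2, -1.0, -0.5]
width: 87.8
t: 5.05
ee_pos: [486.7, 26.9, 222.8]
orientation: [-1.338, 2.842, -0.0]
ft_force: [0.3, 1.2, 0.6]
width: 87.7
{'t': np.float64(5.05), 'qpos': array([ 0.031,  0.22 ,  1.927, -0.   ,  0.994,  2.292]), 'qvel': array([ 0.001, -0.001, -0.002,  0.001, -0.001, -0.086]), 'joint_torque': array([-2.2000e-02, -3.9826e+01, -2.5415e+01, -2.9000e-02, -6.0000e-02,
        1.0700e+00]), 'ee_pos': array([486.719,  26.931, 222.769]), 'orientation': array([-1.338,  2.842, -0.   ]), 'ft_force': array([0.276, 1.194, 0.616]), 'moment': array([0.073, 0.147, 0.026]), 'width': np.float64(87.724)}
[[-6.369e-01 -7.709e-01  2.000e-04]
 [-7.709e-01  6.369e-01 -0.000e+00]
 [-1.000e-04 -2.000e-04 -1.000e+00]]
0.94 [392.0, 333.9] [372.39663662  39.41606784  36.95045333]
0.59 [320.9, 235.0] [491.05003831  21.28788222  99.66221682]
0.57 [178.2, 138.8] [610.20382965  65.32440126  37.54651057]
(2448, (array([485. ,  26.2]), 18.4), array([485.7,  25.7, 131.9]), np.float64(134.2))
```

View pics/w2.png

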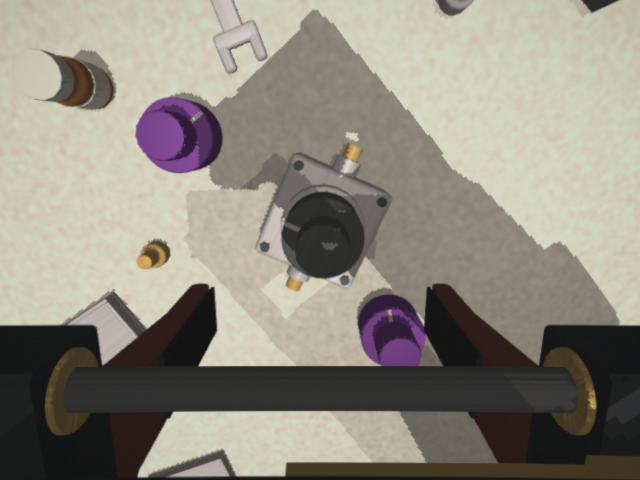

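The wrist view shows the dark cap at (320,235), directly ahead of the jaws and with clear room around it. I correct by (tx 1.3, ty 0.5 mm) and descend with jaws open.

```bash
python3 -m inch '[{"tx":0.13,"ty":0.05,"tz":2,"ax":0,"ay":0,"az":0,"jaw":1},{"tx":0,"ty":0,"tz":2,"ax":0,"ay":0,"az":0,"jaw":1},{"tx":0,"ty":0,"tz":2,"ax":0,"ay":0,"az":0,"jaw":0.8},{"tx":0,"ty":0,"tz":2,"ax":0,"ay":0,"az":0,"jaw":0.6},{"tx":0,"ty":0,"tz":2,"ax":0,"ay":0,"az":0,"jaw":0.6},{"tx":0,"ty":0,"tz":2,"ax":0,"ay":0,"az":0,"jaw":0.6},{"tx":0,"ty":0,"tz":0,"ax":0,"ay":0,"az":0,"jaw":0.5},{"tx":0,"ty":0,"tz":0,"ax":0,"ay":0,"az":0,"jaw":0.45},{"tx":0,"ty":0,"tz":0,"ax":0,"ay":0,"az":0,"jaw":0.43},{"tx":0,"ty":0,"tz":0,"ax":0,"ay":0,"az":0,"jaw":0.43},{"tx":0,"ty":0,"tz":0,"ax":0,"ay":0,"az":0,"jaw":0.43}]'
python3 -c "
from workcell import get_obs;print(get_obs())"
```

```text
t: 6.52
ee_pos: [485.7, 26.3, 103.1]
orientation: [-1.336, 2.843, -0.0]
ft_force: [-0.9, -0.6, 0.3]
width: 37.7
{'t': 6.525, 'qpos': array([ 2.95466089e-02,  4.10965302e-01,  2.01164229e+00, -1.67816470e-05,
        7.18278134e-01,  2.29235631e+00]), 'qvel': array([-0.00204193,  0.00458403,  0.00082726,  0.00032819, -0.00140609,
        0.00040674]), 'joint_torque': array([ 4.83864187e-04, -4.46254206e+01, -1.82835156e+01, -2.45199830e-02,
       -6.64153579e-02, -3.07745722e-03]), 'ee_pos': array([485.65923091,  26.25553568, 103.05183173]), 'orientation': array([-1.33614239e+00,  2.84258366e+00, -4.58298968e-04]), 'ft_force': array([-0.93667295, -0.63629154,  0.33766153]), 'moment': array([ 0.06070191,  0.12629631, -0.02397924]), 'width': 37.68249911513669}
```

```bash
python3 -m inch '[{"tx":0,"ty":0,"tz":0,"ax":0,"ay":0,"az":0,"jaw":0.42},{"tx":0,"ty":0,"tz":0,"ax":0,"ay":0,"az":0,"jaw":0.415},{"tx":0,"ty":0,"tz":0,"ax":0,"ay":0,"az":0,"jaw":0.41}]'
python3 -m inch '[{"tx":0,"ty":0,"tz":0,"ax":0,"ay":0,"az":0,"jaw":0.4},{"tx":0,"ty":0,"tz":0,"ax":0,"ay":0,"az":0,"jaw":0.38}]'

```

```text
t: 6.9
ee_pos: [485.3, 26.1, 102.7]
orientation: [1.336, -2.843, 0.0]
ft_force: [-0.6, -0.6, 1.0]
width: 36.5
t: 7.15
ee_pos: [485.2, 26.1, 102.6]
orientation: [1.336, -2.843, 0.0]
ft_force: [-0.9, -2.7, 1.8]
width: 35.7
```

```bash
python3 -m inch '[{"tx":0,"ty":0,"tz":0,"ax":0,"ay":0,"az":0,"jaw":0.3},{"tx":0,"ty":0,"tz":0,"ax":0,"ay":0,"az":0,"jaw":0},{"tx":0,"ty":0,"tz":0,"ax":0,"ay":0,"az":0,"jaw":0}]'
python3 -m inch '[{"tx":0.02,"ty":0,"tz":0,"ax":0,"ay":0,"az":0,"jaw":0},{"tx":0,"ty":0,"tz":0,"ax":0,"ay":0,"az":0,"jaw":0}]'
python3 -m inch '[{"tx":0,"ty":0,"tz":0,"ax":0,"ay":0,"az":-3,"jaw":0},{"tx":0,"ty":0,"tz":0,"ax":0,"ay":0,"az":-3,"jaw":0},{"tx":0,"ty":0,"tz":0,"ax":0,"ay":0,"az":0,"jaw":0}]'
python3 -c "
from workcell import get_obs;print(get_obs()['moment'])"
```

```text
t: 7.52
ee_pos: [485.3, 26.1, 102.7]
orientation: [1.336, -2.843, 0.0]
ft_force: [-1.5, -3.6, 1.7]
width: 35.6
t: 7.78
ee_pos: [485.3, 26.1, 102.6]
orientation: [1.336, -2.843, -0.0]
ft_force: [-0.8, -3.4, 0.8]
width: 35.7
t: 8.15
ee_pos: [485.7, 26.5, 102.9]
orientation: [-1.482, 2.769, 0.0]
ft_force: [-0.3, 0.5, 3.2]
width: 35.4
[0.14350997 0.31958075 0.03737664]
```

```bash
python3 -m inch '[{"tx":0,"ty":0,"tz":-0.05,"ax":0,"ay":0,"az":-8,"jaw":0},{"tx":0,"ty":0,"tz":-0.04,"ax":0,"ay":0,"az":-8,"jaw":0},{"tx":0,"ty":0,"tz":0,"ax":0,"ay":0,"az":0,"jaw":0}]'
python3 -m inch '[{"tx":0,"ty":0,"tz":-0.04,"ax":0,"ay":0,"az":-8,"jaw":0},{"tx":0,"ty":0,"tz":-0.04,"ax":0,"ay":0,"az":-8,"jaw":0},{"tx":0,"ty":0,"tz":0,"ax":0,"ay":0,"az":0,"jaw":0}]'

```

```text
t: 8.52
ee_pos: [485.6, 26.3, 103.6]
orientation: [-1.851, 2.537, -0.0]
ft_force: [-1.1, 1.2, 1.5]
width: 35.6
t: 8.9
ee_pos: [485.7, 26.2, 104.5]
orientation: [-2.184, 2.257, -0.001]
ft_force: [0.2, 0.8, 1.5]
width: 35.7
```

```bash
python3 -m inch '[{"tx":0,"ty":0,"tz":-0.04,"ax":0,"ay":0,"az":-8,"jaw":0},{"tx":0,"ty":0,"tz":-0.04,"ax":0,"ay":0,"az":-8,"jaw":0},{"tx":0,"ty":0,"tz":-0.04,"ax":0,"ay":0,"az":-8,"jaw":0},{"tx":0,"ty":0,"tz":0,"ax":0,"ay":0,"az":0,"jaw":0}]'

```

```text
t: 9.4
ee_pos: [485.5, 26.2, 105.6]
orientation: [-2.605, 1.756, -0.0]
ft_force: [0.1, 0.1, 0.9]
width: 35.5
```

```bash
python3 -m inch '[{"tx":0,"ty":0,"tz":-0.04,"ax":0,"ay":0,"az":-8,"jaw":0},{"tx":0,"ty":0,"tz":-0.04,"ax":0,"ay":0,"az":-8,"jaw":0},{"tx":0,"ty":0,"tz":-0.04,"ax":0,"ay":0,"az":-8,"jaw":0},{"tx":0,"ty":0,"tz":-0.04,"ax":0,"ay":0,"az":-8,"jaw":0},{"tx":0,"ty":0,"tz":0,"ax":0,"ay":0,"az":0,"jaw":0}]'

```

```text
t: 10.02
ee_pos: [485.1, 26.1, 107.0]
orientation: [2.988, -0.97, -0.001]
ft_force: [-0.7, 0.4, -0.1]
width: 35.4
```

```bash
python3 -m inch '[{"tx":0,"ty":0,"tz":-0.03,"ax":0,"ay":0,"az":-8,"jaw":0},{"tx":0,"ty":0,"tz":-0.03,"ax":0,"ay":0,"az":-8,"jaw":0},{"tx":0,"ty":0,"tz":-0.03,"ax":0,"ay":0,"az":-8,"jaw":0},{"tx":0,"ty":0,"tz":-0.03,"ax":0,"ay":0,"az":-8,"jaw":0},{"tx":0,"ty":0,"tz":0,"ax":0,"ay":0,"az":0,"jaw":0}]'

```

```text
t: 10.65
ee_pos: [485.4, 26.1, 108.4]
orientation: [3.14, -0.11, 0.0]
ft_force: [0.6, -0.2, 0.2]
width: 35.4
```

```bash
python3 -m inch '[{"tx":0,"ty":0,"tz":-0.03,"ax":0,"ay":0,"az":-8,"jaw":0},{"tx":0,"ty":0,"tz":-0.04,"ax":0,"ay":0,"az":-8,"jaw":0},{"tx":0,"ty":0,"tz":-0.03,"ax":0,"ay":0,"az":-8,"jaw":0},{"tx":0,"ty":0,"tz":-0.04,"ax":0,"ay":0,"az":-8,"jaw":0},{"tx":0,"ty":0,"tz":-0.03,"ax":0,"ay":0,"az":-8,"jaw":0},{"tx":0,"ty":0,"tz":0,"ax":0,"ay":0,"az":0,"jaw":0}]'

```

```text
t: 11.4
ee_pos: [485.4, 26.1, 110.1]
orientation: [2.988, 0.97, 0.0]
ft_force: [0.3, 0.1, 0.1]
width: 35.4
```

```bash
python3 -m inch '[{"tx":0,"ty":0,"tz":-0.03,"ax":0,"ay":0,"az":-8,"jaw":0},{"tx":0,"ty":0,"tz":-0.04,"ax":0,"ay":0,"az":-8,"jaw":0},{"tx":0,"ty":0,"tz":-0.03,"ax":0,"ay":0,"az":-8,"jaw":0},{"tx":0,"ty":0,"tz":0,"ax":0,"ay":0,"az":0,"jaw":0}]'

```

```text
t: 11.9
ee_pos: [485.4, 26.1, 111.1]
orientation: [2.721, 1.57, 0.0]
ft_force: [-0.6, 0.6, 1.5]
width: 35.5
```

```bash
python3 -m inch '[{"tx":0,"ty":0,"tz":-0.04,"ax":0,"ay":0,"az":-8,"jaw":0},{"tx":0,"ty":0,"tz":-0.04,"ax":0,"ay":0,"az":-8,"jaw":0},{"tx":0,"ty":0,"tz":-0.03,"ax":0,"ay":0,"az":-8,"jaw":0},{"tx":0,"ty":0,"tz":-0.04,"ax":0,"ay":0,"az":-8,"jaw":0},{"tx":0,"ty":0,"tz":0,"ax":0,"ay":0,"az":0,"jaw":0}]'

```

```text
t: 12.52
ee_pos: [485.4, 26.1, 112.6]
orientation: [2.183, 2.259, 0.0]
ft_force: [-0.2, -0.0, 1.5]
width: 35.6
```

```bash
python3 -m inch '[{"tx":0,"ty":0,"tz":-0.03,"ax":0,"ay":0,"az":-8,"jaw":0},{"tx":0,"ty":0,"tz":-0.04,"ax":0,"ay":0,"az":-8,"jaw":0},{"tx":0,"ty":0,"tz":-0.03,"ax":0,"ay":0,"az":-8,"jaw":0},{"tx":0,"ty":0,"tz":-0.04,"ax":0,"ay":0,"az":-8,"jaw":0},{"tx":0,"ty":0,"tz":0,"ax":0,"ay":0,"az":0,"jaw":0}]'
python3 -c "
from workcell import get_obs;o=get_obs();print(o['qpos'],o['ft_force'],o['moment'])"
```

```text
t: 13.15
ee_pos: [485.3, 26.1, 114.0]
orientation: [1.476, 2.773, -0.0]
ft_force: [-0.8, -0.4, 1.4]
width: 35.3
[ 2.92526111e-02  3.91105231e-01  2.00691202e+00 -1.11532284e-04
  7.43596423e-01 -2.13437248e+00] [-0.76206492 -0.42765842  1.39854205] [0.08820822 0.02683513 0.06364516]
```

```bash
python3 -m inch '[{"tx":0,"ty":0,"tz":0,"ax":0,"ay":0,"az":0,"jaw":0.45},{"tx":0,"ty":0,"tz":0,"ax":0,"ay":0,"az":0,"jaw":0.6},{"tx":0,"ty":0,"tz":0,"ax":0,"ay":0,"az":5,"jaw":0.6},{"tx":0,"ty":0,"tz":0,"ax":0,"ay":0,"az":10.5,"jaw":0.6},{"tx":0,"ty":0,"tz":0,"ax":0,"ay":0,"az":10.5,"jaw":0.6},{"tx":0,"ty":0,"tz":0,"ax":0,"ay":0,"az":10.5,"jaw":0.6},{"tx":0,"ty":0,"tz":0,"ax":0,"ay":0,"az":10.5,"jaw":0.6},{"tx":0,"ty":0,"tz":0,"ax":0,"ay":0,"az":10.5,"jaw":0.6},{"tx":0,"ty":0,"tz":0,"ax":0,"ay":0,"az":10.5,"jaw":0.6},{"tx":0,"ty":0,"tz":0,"ax":0,"ay":0,"az":10.5,"jaw":0.6},{"tx":0,"ty":0,"tz":0,"ax":0,"ay":0,"az":10.5,"jaw":0.6},{"tx":0,"ty":0,"tz":0,"ax":0,"ay":0,"az":10.5,"jaw":0.6}]'
python3 -m inch '[{"tx":0,"ty":0,"tz":0,"ax":0,"ay":0,"az":10.5,"jaw":0.6},{"tx":0,"ty":0,"tz":0,"ax":0,"ay":0,"az":10.5,"jaw":0.6},{"tx":0,"ty":0,"tz":0,"ax":0,"ay":0,"az":10.5,"jaw":0.6},{"tx":0,"ty":0,"tz":0,"ax":0,"ay":0,"az":10.5,"jaw":0.6},{"tx":0,"ty":0,"tz":0,"ax":0,"ay":0,"az":10.5,"jaw":0.6},{"tx":0,"ty":0,"tz":0,"ax":0,"ay":0,"az":10.5,"jaw":0.6},{"tx":0,"ty":0,"tz":0,"ax":0,"ay":0,"az":10.5,"jaw":0.6},{"tx":0,"ty":0,"tz":0,"ax":0,"ay":0,"az":10.5,"jaw":0.6},{"tx":0,"ty":0,"tz":0,"ax":0,"ay":0,"az":10.5,"jaw":0.6},{"tx":0,"ty":0,"tz":0,"ax":0,"ay":0,"az":10.5,"jaw":0.6},{"tx":0,"ty":0,"tz":0,"ax":0,"ay":0,"az":10.5,"jaw":0.6},{"tx":0,"ty":0,"tz":0,"ax":0,"ay":0,"az":10.5,"jaw":0.6}]'
python3 -m inch '[{"tx":0,"ty":0,"tz":0,"ax":0,"ay":0,"az":10.5,"jaw":0.6},{"tx":0,"ty":0,"tz":0,"ax":0,"ay":0,"az":10.5,"jaw":0.6},{"tx":0,"ty":0,"tz":0,"ax":0,"ay":0,"az":0,"jaw":0.6}]'
python3 - <<'E'
from fit import *
o=get_obs(); print(o['qpos'].round(3),o['ee_pos'],o['ft_force'])
for cam in ('wrist','scene'):
    cal=viewer.get_calibration(cam)
    img,d=viewer.get_image(cam); save(cam+'3.png',img); W=cloud(cam,d,cal)
    for m in masks_of(cam,'cap_knob'):
        w=W[m['pixels']]; print(cam,m['score'],m['location'],np.nanmedian(w,0).round(1),np.nanpercentile(w,[2,98],axis=0).round(1).tolist(),img[m['pixels']].mean(0).round())
E
```

```text
t: 14.65
ee_pos: [485.3, 26.1, 113.9]
orientation: [-3.071, -0.663, 0.0]
ft_force: [-0.5, -0.7, 0.9]
width: 52.8
t: 16.15
ee_pos: [485.3, 26.1, 113.9]
orientation: [1.985, -2.435, -0.0]
ft_force: [-0.2, -0.1, -0.0]
width: 52.2
t: 16.52
ee_pos: [485.3, 26.1, 113.9]
orientation: [1.519, -2.75, -0.0]
ft_force: [-0.5, 0.5, -1.0]
width: 52.6
[ 0.029  0.391  2.007 -0.     0.744  2.161] [485.2963727   26.08896646 113.92540368] [-0.5212662   0.45798662 -0.96645125]
wrist 0.82 [122.8, 107.2] [609.7  64.   45.9] [[587.0, 43.4, 7.8], [639.3, 93.6, 71.2]] [111.  64. 127.]
wrist 0.73 [387.6, 434.2] [373.2  46.   59.3] [[354.9, 30.9, 3.5], [388.6, 72.1, 71.2]] [60. 36. 70.]
wrist 0.66 [321.9, 293.5] [495.   19.6 120.5] [[468.0, -1.6, 80.6], [514.2, 49.7, 144.3]] [50. 51. 49.]
wrist 0.51 [15.0, 334.3] [542.6 234.2   7.5] [[533.1, 53.8, 0.4], [556.0, 263.6, 204.8]] [127. 121. 119.]
scene 0.93 [332.5, 297.1] [632.4  69.6  36.1] [[604.7, 44.5, 1.3], [646.7, 95.6, 70.5]] [60. 23. 73.]
scene 0.86 [317.3, 226.3] [503.2  25.8 107.7] [[474.5, -1.7, 74.5], [516.5, 52.6, 143.3]] [23. 23. 21.]
scene 0.56 [341.8, 223.3] [376.3  55.8  34.5] [[347.3, 42.7, 0.8], [391.0, 72.6, 69.9]] [37. 15. 44.]
scene 0.2 [318.5, 259.1] [516.   29.6  40.8] [[464.5, -29.4, 5.9], [543.7, 80.1, 60.8]] [80. 71. 67.]
```

The cap has risen 11 mm (knob top at 143), matching my lift. I regrip.

```bash
python3 -m inch '[{"tx":0,"ty":0,"tz":0,"ax":0,"ay":0,"az":0,"jaw":0.45},{"tx":0,"ty":0,"tz":0,"ax":0,"ay":0,"az":0,"jaw":0.42},{"tx":0,"ty":0,"tz":0,"ax":0,"ay":0,"az":0,"jaw":0.41},{"tx":0,"ty":0,"tz":0,"ax":0,"ay":0,"az":0,"jaw":0.4},{"tx":0,"ty":0,"tz":0,"ax":0,"ay":0,"az":0,"jaw":0.3},{"tx":0,"ty":0,"tz":0,"ax":0,"ay":0,"az":0,"jaw":0},{"tx":0,"ty":0,"tz":0,"ax":0,"ay":0,"az":0,"jaw":0}]'
python3 -m inch '[{"tx":0,"ty":0,"tz":-0.03,"ax":0,"ay":0,"az":-8,"jaw":0},{"tx":0,"ty":0,"tz":-0.03,"ax":0,"ay":0,"az":-8,"jaw":0},{"tx":0,"ty":0,"tz":0,"ax":0,"ay":0,"az":0,"jaw":0}]'

```

```text
t: 17.6
ee_pos: [485.3, 26.0, 114.0]
orientation: [1.519, -2.75, 0.0]
ft_force: [0.3, -0.9, 0.5]
width: 35.8
t: 17.98
ee_pos: [485.4, 26.2, 114.6]
orientation: [-1.886, 2.513, 0.0]
ft_force: [-1.1, 0.4, 0.4]
width: 35.7
```

```bash
python3 -m inch '[{"tx":0,"ty":0,"tz":-0.03,"ax":0,"ay":0,"az":-8,"jaw":0},{"tx":0,"ty":0,"tz":-0.04,"ax":0,"ay":0,"az":-8,"jaw":0},{"tx":0,"ty":0,"tz":-0.03,"ax":0,"ay":0,"az":-8,"jaw":0},{"tx":0,"ty":0,"tz":-0.04,"ax":0,"ay":0,"az":-8,"jaw":0},{"tx":0,"ty":0,"tz":0,"ax":0,"ay":0,"az":0,"jaw":0}]'
```

```text
t: 18.6
ee_pos: [485.5, 26.2, 116.1]
orientation: [-2.503, 1.898, -0.0]
ft_force: [-0.2, 0.6, 0.6]
width: 35.2
```

```bash
python3 -m inch '[{"tx":0,"ty":0,"tz":-0.03,"ax":0,"ay":0,"az":-8,"jaw":0},{"tx":0,"ty":0,"tz":-0.04,"ax":0,"ay":0,"az":-8,"jaw":0},{"tx":0,"ty":0,"tz":-0.03,"ax":0,"ay":0,"az":-8,"jaw":0},{"tx":0,"ty":0,"tz":-0.04,"ax":0,"ay":0,"az":-8,"jaw":0},{"tx":0,"ty":0,"tz":0,"ax":0,"ay":0,"az":0,"jaw":0}]'
```

```text
t: 19.23
ee_pos: [485.4, 26.1, 117.4]
orientation: [-2.928, 1.137, -0.0]
ft_force: [-0.0, 0.4, 0.7]
width: 35.3
```

```bash
python3 -m inch '[{"tx":0,"ty":0,"tz":-0.03,"ax":0,"ay":0,"az":-8,"jaw":0},{"tx":0,"ty":0,"tz":-0.04,"ax":0,"ay":0,"az":-8,"jaw":0},{"tx":0,"ty":0,"tz":-0.03,"ax":0,"ay":0,"az":-8,"jaw":0},{"tx":0,"ty":0,"tz":-0.04,"ax":0,"ay":0,"az":-8,"jaw":0},{"tx":0,"ty":0,"tz":0,"ax":0,"ay":0,"az":0,"jaw":0}]'
```

```text
t: 19.85
ee_pos: [485.4, 26.1, 118.8]
orientation: [3.128, -0.287, 0.0]
ft_force: [-0.3, 0.2, 1.2]
width: 35.7
```

```bash
python3 -m inch '[{"tx":0,"ty":0,"tz":-0.03,"ax":0,"ay":0,"az":-8,"jaw":0},{"tx":0,"ty":0,"tz":-0.04,"ax":0,"ay":0,"az":-8,"jaw":0},{"tx":0,"ty":0,"tz":-0.03,"ax":0,"ay":0,"az":-8,"jaw":0},{"tx":0,"ty":0,"tz":-0.04,"ax":0,"ay":0,"az":-8,"jaw":0},{"tx":0,"ty":0,"tz":0,"ax":0,"ay":0,"az":0,"jaw":0}]'
```

```text
t: 20.48
ee_pos: [485.4, 26.1, 120.2]
orientation: [3.086, 0.586, 0.0]
ft_force: [0.9, -0.7, 1.4]
width: 35.7
```

```bash
python3 -m inch '[{"tx":0,"ty":0,"tz":-0.03,"ax":0,"ay":0,"az":-8,"jaw":0},{"tx":0,"ty":0,"tz":-0.04,"ax":0,"ay":0,"az":-8,"jaw":0},{"tx":0,"ty":0,"tz":-0.03,"ax":0,"ay":0,"az":-8,"jaw":0},{"tx":0,"ty":0,"tz":-0.04,"ax":0,"ay":0,"az":-8,"jaw":0},{"tx":0,"ty":0,"tz":0,"ax":0,"ay":0,"az":0,"jaw":0}]'
```

```text
t: 21.1
ee_pos: [485.3, 26.1, 121.6]
orientation: [2.806, 1.414, 0.0]
ft_force: [0.5, -0.8, 0.7]
width: 35.4
```

```bash
python3 -m inch '[{"tx":0,"ty":0,"tz":-0.03,"ax":0,"ay":0,"az":-8,"jaw":0},{"tx":0,"ty":0,"tz":-0.04,"ax":0,"ay":0,"az":-8,"jaw":0},{"tx":0,"ty":0,"tz":-0.03,"ax":0,"ay":0,"az":-8,"jaw":0},{"tx":0,"ty":0,"tz":-0.04,"ax":0,"ay":0,"az":-8,"jaw":0},{"tx":0,"ty":0,"tz":0,"ax":0,"ay":0,"az":0,"jaw":0}]'
```

```text
t: 21.72
ee_pos: [485.4, 26.1, 123.1]
orientation: [2.307, 2.132, 0.0]
ft_force: [0.4, -0.4, 1.8]
width: 35.6
```

```bash
python3 -m inch '[{"tx":0,"ty":0,"tz":-0.03,"ax":0,"ay":0,"az":-8,"jaw":0},{"tx":0,"ty":0,"tz":-0.04,"ax":0,"ay":0,"az":-8,"jaw":0},{"tx":0,"ty":0,"tz":-0.03,"ax":0,"ay":0,"az":-8,"jaw":0},{"tx":0,"ty":0,"tz":0,"ax":0,"ay":0,"az":0,"jaw":0}]'
```

```text
t: 22.22
ee_pos: [485.4, 26.1, 124.0]
orientation: [1.814, 2.565, 0.0]
ft_force: [0.5, 0.6, 1.8]
width: 35.4
```

```bash
python3 -m inch '[{"tx":0,"ty":0,"tz":-0.03,"ax":0,"ay":0,"az":-8,"jaw":0},{"tx":0,"ty":0,"tz":-0.03,"ax":0,"ay":0,"az":-4,"jaw":0},{"tx":0,"ty":0,"tz":-0.05,"ax":0,"ay":0,"az":0,"jaw":0},{"tx":0,"ty":0,"tz":0,"ax":0,"ay":0,"az":0,"jaw":0}]'
```

```text
t: 22.72
ee_pos: [485.3, 26.1, 125.1]
orientation: [1.533, 2.742, 0.0]
ft_force: [0.6, -0.1, 2.3]
width: 35.8
```

Now about 498° turned and fz is about +2, so the spring is on the fingers and the cap should be free. I test this with small lifts.

```bash
python3 -m inch '[{"tx":0,"ty":0,"tz":-0.06,"ax":0,"ay":0,"az":0,"jaw":0},{"tx":0,"ty":0,"tz":-0.06,"ax":0,"ay":0,"az":0,"jaw":0},{"tx":0,"ty":0,"tz":0,"ax":0,"ay":0,"az":0,"jaw":0}]'
```

```text
t: 23.1
ee_pos: [485.4, 26.1, 126.4]
orientation: [1.528, 2.745, 0.0]
ft_force: [-0.5, -0.0, 1.9]
width: 35.3
```

```bash
python3 -m inch '[{"tx":0,"ty":0,"tz":-0.1,"ax":0,"ay":0,"az":0,"jaw":0},{"tx":0,"ty":0,"tz":0,"ax":0,"ay":0,"az":0,"jaw":0}]'
```

```text
t: 23.35
ee_pos: [485.3, 26.1, 127.3]
orientation: [1.527, 2.745, 0.0]
ft_force: [0.7, 0.4, 1.2]
width: 35.2
```

```bash
python3 -m inch '[{"tx":0,"ty":0,"tz":-0.2,"ax":0,"ay":0,"az":0,"jaw":0},{"tx":0,"ty":0,"tz":-0.2,"ax":0,"ay":0,"az":0,"jaw":0},{"tx":0,"ty":0,"tz":0,"ax":0,"ay":0,"az":0,"jaw":0}]'
```

```text
t: 23.72
ee_pos: [485.1, 26.1, 131.2]
orientation: [-1.527, -2.745, 0.0]
ft_force: [-0.2, -0.5, -2.0]
width: 35.6
```

```bash
python3 -m inch '[{"tx":0,"ty":0,"tz":-0.3,"ax":0,"ay":0,"az":0,"jaw":0},{"tx":0,"ty":0,"tz":-0.3,"ax":0,"ay":0,"az":0,"jaw":0},{"tx":0,"ty":0,"tz":-0.3,"ax":0,"ay":0,"az":0,"jaw":0},{"tx":0,"ty":0,"tz":-0.3,"ax":0,"ay":0,"az":0,"jaw":0},{"tx":0,"ty":0,"tz":0,"ax":0,"ay":0,"az":0,"jaw":0}]'
```

```text
t: 24.35
ee_pos: [485.5, 26.1, 143.6]
orientation: [1.527, 2.745, 0.001]
ft_force: [-0.7, -0.2, -1.6]
width: 35.5
```

```bash
python3 -m inch '[{"tx":0,"ty":0,"tz":-1,"ax":0,"ay":0,"az":0,"jaw":0},{"tx":0,"ty":0,"tz":-1,"ax":0,"ay":0,"az":0,"jaw":0},{"tx":0,"ty":0,"tz":-1,"ax":0,"ay":0,"az":0,"jaw":0},{"tx":0,"ty":0,"tz":-1,"ax":0,"ay":0,"az":0,"jaw":0},{"tx":0,"ty":0,"tz":0,"ax":0,"ay":0,"az":0,"jaw":0}]'
python3 - <<'E'
from fit import *
o=get_obs(); M=R.from_rotvec(o['orientation']).as_matrix(); print(o['qpos'].round(3),M.round(3).tolist())
d=np.array([498.6,304,o['ee_pos'][2]])-o['ee_pos']; print('to tray, tool axes',(M.T@d).round(1))
img,dd=viewer.get_image('scene'); save('s4.png',img); W=cloud('scene',dd)
for m in masks_of('scene','cap_knob'):
    w=W[m['pixels']]; print(m['score'],m['location'],np.nanmedian(w,0).round(1),np.nanpercentile(w,[2,98],axis=0).round(1).tolist(),img[m['pixels']].mean(0).round())
E
```

```text
t: 24.98
ee_pos: [486.0, 26.1, 184.3]
orientation: [1.526, 2.744, 0.002]
ft_force: [-0.6, 0.9, -1.8]
width: 35.4
[ 0.029  0.274  1.963 -0.     0.903 -2.097] [[-0.528, 0.85, 0.002], [0.85, 0.528, 0.0], [-0.001, 0.002, -1.0]]
to tray, tool axes [229.4 157.4   0. ]
0.97 [317.9, 195.9] [503.7  28.5 177.5] [[472.6, -3.3, 142.5], [517.3, 53.1, 213.2]] [26. 25. 23.]
0.88 [339.2, 220.8] [376.1  50.6  35.7] [[347.4, 22.4, 1.3], [392.6, 71.6, 70.4]] [50. 20. 60.]
0.85 [331.4, 297.8] [632.   69.9  36.3] [[604.7, 45.6, 2.7], [646.7, 96.8, 70.3]] [60. 22. 73.]
```

View pics/s4.png

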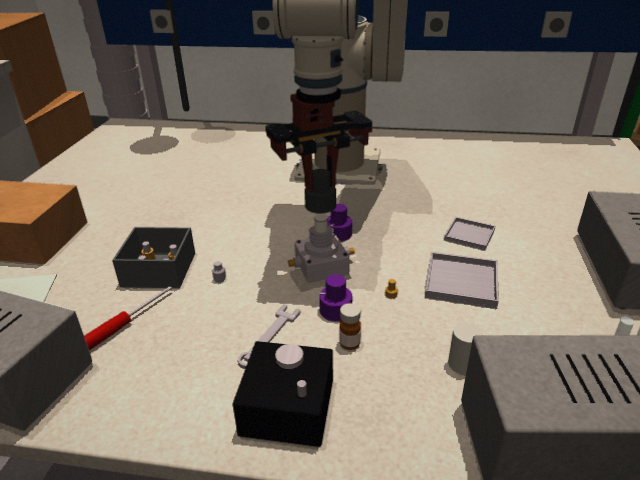

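The scene view shows the cap upright in the fingers at (318,196), off the neck, with the white element still below it. I lift further to clear the element, then cross to the tray.

```bash
python3 -m inch '[{"tx":0,"ty":0,"tz":-1.5,"ax":0,"ay":0,"az":0,"jaw":0},{"tx":0,"ty":0,"tz":-2,"ax":0,"ay":0,"az":0,"jaw":0},{"tx":0,"ty":0,"tz":-1.5,"ax":0,"ay":0,"az":0,"jaw":0}]'
python3 -m inch '[{"tx":1.6,"ty":1.07,"tz":0,"ax":0,"ay":0,"az":0,"jaw":0},{"tx":2.8,"ty":1.95,"tz":0,"ax":0,"ay":0,"az":0,"jaw":0},{"tx":2.8,"ty":1.95,"tz":0,"ax":0,"ay":0,"az":0,"jaw":0},{"tx":2.8,"ty":1.95,"tz":0,"ax":0,"ay":0,"az":0,"jaw":0},{"tx":2.8,"ty":1.95,"tz":0,"ax":0,"ay":0,"az":0,"jaw":0},{"tx":2.8,"ty":1.95,"tz":0,"ax":0,"ay":0,"az":0,"jaw":0},{"tx":2.8,"ty":1.95,"tz":0,"ax":0,"ay":0,"az":0,"jaw":0},{"tx":2.8,"ty":1.95,"tz":0,"ax":0,"ay":0,"az":0,"jaw":0},{"tx":1.74,"ty":1,"tz":0,"ax":0,"ay":0,"az":0,"jaw":0},{"tx":0,"ty":0,"tz":0,"ax":0,"ay":0,"az":0,"jaw":0}]'
python3 -c "
from h import *
o=get_obs();print(o['qpos'].round(3),R.from_rotvec(o['orientation']).as_matrix().round(3).tolist())
cal=viewer.get_calibration('scene');img,dd=viewer.get_image('scene');W=cloud('scene',dd)
m=masks_of('scene','cap_knob')
for k in m:
  w=W[k['pixels']];print(k['score'],k['location'],np.nanpercentile(w,[2,98],axis=0).round(1).tolist())
"
```

```text
t: 25.45
ee_pos: [485.6, 26.1, 234.6]
orientation: [1.526, 2.745, 0.001]
ft_force: [-0.3, -0.3, -1.8]
width: 35.6
t: 26.7
ee_pos: [497.6, 304.6, 233.3]
orientation: [1.524, 2.747, -0.0]
ft_force: [0.6, 0.1, -2.2]
width: 35.9
[ 0.529  0.35   1.715 -0.     1.077 -1.599] [[-0.529, 0.849, -0.0], [0.849, 0.529, -0.0], [-0.0, -0.0, -1.0]]
0.85 [332.6, 295.6] [[603.3, 44.3, 4.5], [646.5, 95.1, 70.3]]
0.78 [482.9, 185.5] [[491.5, 275.7, 193.8], [528.6, 329.3, 261.7]]
```

```bash
python3 -m inch '[{"tx":0,"ty":0,"tz":1.5,"ax":0,"ay":0,"az":0,"jaw":0},{"tx":0,"ty":0,"tz":2.5,"ax":0,"ay":0,"az":0,"jaw":0},{"tx":0,"ty":0,"tz":2.5,"ax":0,"ay":0,"az":0,"jaw":0},{"tx":0,"ty":0,"tz":2.5,"ax":0,"ay":0,"az":0,"jaw":0},{"tx":0,"ty":0,"tz":2.5,"ax":0,"ay":0,"az":0,"jaw":0},{"tx":0,"ty":0,"tz":2.5,"ax":0,"ay":0,"az":0,"jaw":0},{"tx":0,"ty":0,"tz":2,"ax":0,"ay":0,"az":0,"jaw":0},{"tx":0,"ty":0,"tz":1,"ax":0,"ay":0,"az":0,"jaw":0},{"tx":0,"ty":0,"tz":0.6,"ax":0,"ay":0,"az":0,"jaw":0},{"tx":0,"ty":0,"tz":0.3,"ax":0,"ay":0,"az":0,"jaw":0},{"tx":0,"ty":0,"tz":0.2,"ax":0,"ay":0,"az":0,"jaw":0},{"tx":0,"ty":0,"tz":0,"ax":0,"ay":0,"az":0,"jaw":0}]'
```

```text
t: 28.3
ee_pos: [498.0, 304.1, 52.6]
orientation: [1.527, 2.745, 0.001]
ft_force: [-0.3, -0.5, -1.2]
width: 35.4
```

```bash
python3 -m inch '[{"tx":0,"ty":0,"tz":0.1,"ax":0,"ay":0,"az":0,"jaw":0},{"tx":0,"ty":0,"tz":0.1,"ax":0,"ay":0,"az":0,"jaw":0},{"tx":0,"ty":0,"tz":0,"ax":0,"ay":0,"az":0,"jaw":0}]'
```

```text
t: 28.68
ee_pos: [497.8, 303.9, 50.2]
orientation: [-1.527, -2.746, 0.0]
ft_force: [-0.5, 0.1, -0.7]
width: 35.7
```

```bash
python3 -m inch '[{"tx":0,"ty":0,"tz":0.1,"ax":0,"ay":0,"az":0,"jaw":0},{"tx":0,"ty":0,"tz":0.1,"ax":0,"ay":0,"az":0,"jaw":0},{"tx":0,"ty":0,"tz":0.05,"ax":0,"ay":0,"az":0,"jaw":0},{"tx":0,"ty":0,"tz":0,"ax":0,"ay":0,"az":0,"jaw":0}]'
```

```text
t: 29.18
ee_pos: [497.8, 303.9, 47.7]
orientation: [-1.527, -2.746, 0.0]
ft_force: [0.5, 0.2, -1.2]
width: 35.6
```

```bash
python3 -m inch '[{"tx":0,"ty":0,"tz":0.05,"ax":0,"ay":0,"az":0,"jaw":0},{"tx":0,"ty":0,"tz":0.05,"ax":0,"ay":0,"az":0,"jaw":0},{"tx":0,"ty":0,"tz":0,"ax":0,"ay":0,"az":0,"jaw":0}]'
```

```text
t: 29.55
ee_pos: [497.8, 303.9, 46.7]
orientation: [-1.527, -2.746, 0.0]
ft_force: [0.8, -0.0, -1.6]
width: 35.4
```

```bash
python3 -m inch '[{"tx":0,"ty":0,"tz":0.05,"ax":0,"ay":0,"az":0,"jaw":0},{"tx":0,"ty":0,"tz":0.05,"ax":0,"ay":0,"az":0,"jaw":0},{"tx":0,"ty":0,"tz":0,"ax":0,"ay":0,"az":0,"jaw":0}]'
```

```text
t: 29.92
ee_pos: [497.8, 303.9, 45.8]
orientation: [-1.527, -2.746, 0.0]
ft_force: [-0.5, 0.1, -1.5]
width: 35.3
```

```bash
python3 -m inch '[{"tx":0,"ty":0,"tz":0.05,"ax":0,"ay":0,"az":0,"jaw":0},{"tx":0,"ty":0,"tz":0.03,"ax":0,"ay":0,"az":0,"jaw":0},{"tx":0,"ty":0,"tz":0,"ax":0,"ay":0,"az":0,"jaw":0}]'
```

```text
t: 30.3
ee_pos: [497.8, 303.9, 44.9]
orientation: [-1.527, -2.746, 0.0]
ft_force: [-0.0, 0.6, -2.2]
width: 35.3
```

```bash
python3 -m inch '[{"tx":0,"ty":0,"tz":0.04,"ax":0,"ay":0,"az":0,"jaw":0},{"tx":0,"ty":0,"tz":0,"ax":0,"ay":0,"az":0,"jaw":0}]'
```

```text
t: 30.55
ee_pos: [497.8, 303.9, 44.8]
orientation: [1.527, 2.746, 0.0]
ft_force: [-0.6, -0.1, 2.8]
width: 35.6
```

Contact is felt (fz −2.2 → +2.8) at the expected height. I release gently, rise and check.

```bash
python3 -m inch '[{"tx":0,"ty":0,"tz":0,"ax":0,"ay":0,"az":0,"jaw":0.42},{"tx":0,"ty":0,"tz":0,"ax":0,"ay":0,"az":0,"jaw":0.5},{"tx":0,"ty":0,"tz":0,"ax":0,"ay":0,"az":0,"jaw":0.7},{"tx":0,"ty":0,"tz":0,"ax":0,"ay":0,"az":0,"jaw":0.7},{"tx":0,"ty":0,"tz":-1,"ax":0,"ay":0,"az":0,"jaw":0.7},{"tx":0,"ty":0,"tz":-2,"ax":0,"ay":0,"az":0,"jaw":0.8},{"tx":0,"ty":0,"tz":-3,"ax":0,"ay":0,"az":0,"jaw":0.9},{"tx":0,"ty":0,"tz":-4,"ax":0,"ay":0,"az":0,"jaw":1},{"tx":0,"ty":0,"tz":-4,"ax":0,"ay":0,"az":0,"jaw":1},{"tx":0,"ty":0,"tz":-3,"ax":0,"ay":0,"az":0,"jaw":1},{"tx":0,"ty":0,"tz":0,"ax":0,"ay":0,"az":0,"jaw":1}]'
python3 - <<'E'
from fit import *
img,dd=viewer.get_image('scene'); save('s5.png',img); W=cloud('scene',dd)
for th in ['cap_knob','fitting','coupling','vial','wrench','cartridge']:
  for m in masks_of('scene',th):
    w=W[m['pixels']]; print(th,round(m['score'],2),m['location'],np.nanmedian(w,0).round(),np.nanpercentile(w,[2,98],axis=0).round(1).tolist())
print(get_obs()['ft_force'])
E
```

```text
t: 31.92
ee_pos: [499.4, 304.8, 218.6]
orientation: [1.525, 2.743, 0.009]
ft_force: [0.1, 0.7, -0.2]
width: 87.8
cap_knob 0.95 [329.9, 297.3] [632.  70.  36.] [[603.2, 43.5, 2.0], [647.4, 96.2, 70.6]]
cap_knob 0.79 [463.9, 269.1] [514. 302.  39.] [[483.3, 275.3, 5.1], [528.6, 331.5, 74.2]]
cap_knob 0.72 [339.7, 218.7] [375.  50.  36.] [[344.3, 22.6, -0.2], [390.8, 72.7, 70.1]]
fitting 0.49 [393.1, 286.8] [563. 168.  15.] [[520.9, 158.3, -1.4], [570.7, 178.1, 34.0]]
coupling 0.74 [216.6, 276.4] [ 563. -167.   22.] [[552.7, -180.6, 3.0], [569.8, -158.0, 39.7]]
vial 0.61 [217.6, 270.1] [ 562. -167.   23.] [[550.3, -180.6, 3.2], [569.7, -157.9, 39.8]]
vial 0.59 [349.2, 324.4] [709. 106.  47.] [[685.8, 89.3, 5.2], [714.7, 122.2, 75.7]]
wrench 0.77 [274.8, 328.7] [683. -28.   6.] [[629.5, -67.3, -1.5], [776.6, 3.2, 9.2]]
cartridge 0.86 [458.4, 344.5] [731. 281.  57.] [[699.5, 267.4, 2.7], [739.4, 304.4, 71.2]]
cartridge 0.24 [218.0, 272.4] [ 562. -167.   22.] [[549.4, -180.8, 2.4], [569.7, -157.7, 39.7]]
[-0.04189572  0.32567349  0.68689117]
```

View pics/s5.png

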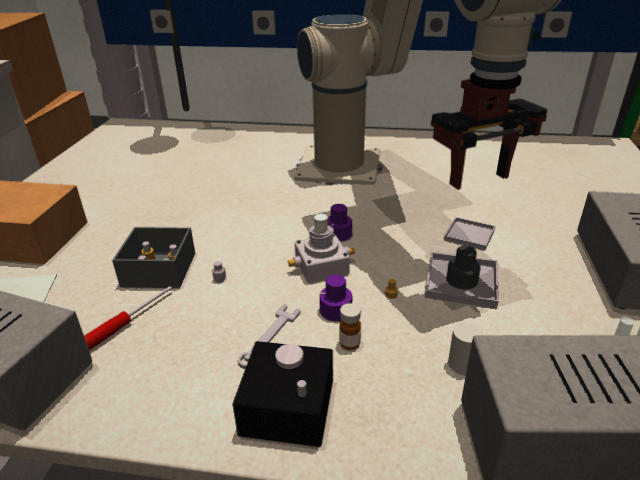

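The picture shows the cap upright and knob up at (464,269), in the middle of the larger tray, with the gripper clear and open. The bystanders measured stand where they were, so I hand in.

```bash
python3 -c "
from workcell import ctrl;print(ctrl.close_job())"
```

```text
the job is handed in; nothing more can be done
None
```

The dark cap is off the filter housing and stands knob up near the centre of the larger tray, released. I handed the job in at about 32 s of the 72 s allowed; no verdict was reported.

**Unscrewing:** I used two grips and turned the cap about 500° anticlockwise in all, lifting about 16 mm per turn as the force indicated. The vertical force read at the end of each move stayed between -0.1 and +3.2 N during the turning, so the thread was only lightly loaded. Readings during the moves were not recorded. After the first 254° the cap had risen 11 mm, matching my lift. The fingers held it as the spring pushed it free.

**Placing:** I lowered the cap in small steps until I felt contact with the tray floor (about 3 N), then opened the fingers and backed off.

**Last checks:**
- **Cap:** it spans 5 to 74 mm in height, as it should when standing on the tray floor. It is centred at about (498, 304) mm, within a couple of millimetres of the tray's centre.
- **Bystanders:** the fitting, coupling, vial, wrench and cartridge are within about 2 mm of where they started. I did not measure the screwdriver again, but it shows in place in the last picture.
- **Wrist force:** about zero with the gripper clear.

No check failed. The only hiccup was that my first move commands were refused for missing keys; nothing moved and I sent them again in full.

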